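# Check the fit of a tissue-grinder pestle

## Robot

A 7-joint arm with a two-finger parallel gripper is mounted at the origin on a cart in front of the work surface, level with it; the furniture and walls round the work are solid. World frame = base frame: x ahead of the robot, y to its left, z up, the work surface at z = 0. Lengths are in m, angles in rad, forces in N, time in s.
With the tool pointing down it reaches from about 0.4 to 0.85 m from the base axis. Payload 6.9 kg.
Tool frame: the origin (TCP) lies at the very end of the fingers, on their centre line; the grasp point (between the pads) lies 19 mm behind it; z points along the fingers, y is the line along which they close (so a half turn about z gives the same grasp; the last joint's range is limited). The gripper opens to 85 mm and grips with 20 to 120 N. Pads are 22 mm wide; open, the fingers measure 114 mm over their backs; the gripper's body (76 mm by 85 mm) begins 54 mm behind the grasp point. The pads swing forward as they close: fully open they stand 13 mm farther back than shut.
Start: joints at [1.226, 0.507, -0.238, 1.5, 0.126, 1.149, -0.155], TCP at [0.272, -0.563, 0.231] pointing down, gripper open.
Joint ranges: [-3.08, 3.08], [-0.24, 2.05], [-1.43, 1.35], [0, 2.5], [-1.52, 4.66], [0.17, 1.96], [-2.89, 2.89]. Speed limits (rad/s): [2.39, 2.39, 3.14, 3.14, 3.14, 3.14, 3.14].

## Interface

Orientations are given as [roll, pitch, yaw] about the fixed x, y, z axes, in that order (R = Rz(yaw) Ry(pitch) Rx(roll)).
In Python, from cell import * gives the robot as it stands. Calls block until the motion is done:
- move_pose(position, orientation): joint-space move of the TCP to a pose.
- move_linear(position, rot=None, feed=0.15, until_force=None): straight line of the TCP; rot=None keeps the orientation; feed is the mean speed in m/s. With until_force (N) it stops when the force on the tool has changed by that much, and returns True; else False.
- movej(angles): joint-space move.
- ungrasp() and gripper_close(newtons=None): open the fingers fully, or close them until they stop; newtons is the grip in N (None keeps the last).
- hold(seconds).
- inverse_kinematics(position, orientation): joint angles nearest the present ones, or None.
- read_state(): the state.
- read_camera(name): name is "scene" or "side" or "wrist"; returns a dict with "color" (480x640x3 uint8, red, green, blue), "intrinsics" (3x3 intrinsics, pixels), "rvec" (rotation vector, rad) and "tvec" (3), from world to camera coordinates, as OpenCV has them. Camera axes: x right, y down, z forward; pixel columns grow to the right and rows downward; lengths in m; the calibration is good to about 2 mm. A picture is of the moment at which its call begins. There is no depth.
A pose or a line that the arm cannot do raises MotionError and nothing moves.
- sign_off(): hands the job in; it is judged then, once.
The state is a dict: "time_s": time; "joints": joint angles; "qd": joint speeds; "joint_efforts": joint torques, N m; "ee_pos": TCP position; "tcp_rot": TCP orientation; "force": force on the tool from outside, world axes, zero at the start; "moment": the same for the moment, N m; "gripper_width": opening from 0.0 (shut) to 1.0 (fully open); "grip_force": force on a finger pad.
Only numpy, scipy, OpenCV 4.12 (cv2) and the standard library are available. Lean on these libraries where they do the work, as an engineer would, in place of code of your own. Each camera call takes 0.05 s, during which the arm holds its last target. There are 200 camera calls.

## Task

Check how the blue-handled pestle fits the glass tissue grinder: take it out of the drying block and lower it gently into the grinder's tube until its white head rests on the bottom. Then draw it straight up, without jamming it or dragging the grinder along, until the top edge of the white head is level with the blue ring on the glass, and finish while still holding it there, so that the gap round the head can be looked at. Leave the orange-handled pestle in the block and the other things where they are.

Things in the scene. Friction and masses are not known exactly. Their poses are not given: they have to be found in the camera images.
- pestle_blue: the pestle to use, 165 mm long: white head at the foot, 18 mm wide and 32 mm high (lower edge chamfered 3 mm), steel shaft 8 mm thick, blue ribbed cylindrical handle 20 mm wide from 125 to 164 mm above the foot. 50 to 100 g, loose. Origin: centre of the head's flat underside; z runs up to the handle. It stands upright in an outer hole of the drying block
- pestle_orange: a second pestle of the same shape and length, with an orange handle and a thinner head (16 mm), standing in the other outer hole of the block; it stays there. Origin and axes as for the blue one
- grinder: upright glass tube, 24 mm outside, clamped in a round grey base (96 mm wide, 14 mm thick) by an aluminium collar (43 mm wide, 49 mm high) whose black thumbscrew reaches 39 mm from the axis on the -x side. One piece of 0.95 kg, loose on the worktop: a side push of some 5 N slides it. Origin: centre of the base's underside; z runs up the tube's axis
- bore_floor (a point): centre of the flat floor of the tube's bore, 20 mm above the grinder's underside. The bore is straight and 19.2 mm wide, 1.2 mm more than the blue pestle's head, and 85 mm deep up to where the mouth begins to widen
- tube_mouth (a point): centre of the tube's rim, 122 mm above the grinder's underside. The mouth is a funnel: 35 mm wide inside at the rim (42 mm over the glass bead, which stands 2 mm higher), narrowing to the bore's 19.2 mm over the first 17 mm down
- blue_ring (a point): point on the tube's axis at the middle of the blue ring, 3 mm wide, painted round the glass 92 mm above the grinder's underside. The top edge of the blue pestle's head is level with it when the pestle's foot is 40 mm above the bore's floor
- drying_block: grey drilled block 56 x 130 x 36 mm, 0.8 kg, loose, with three round holes 20 mm wide and 28 mm deep in a row along its y axis, at y = -40, 0 and +40 mm; the middle one is empty. Origin: centre of its underside, so the pestles' feet stand at z = 8 mm
- bottle: round pale bottle 60 mm across, 93 mm tall, with a dark blue screw cap; bystander; origin: centre of its underside
- tip_box: grey tip box with a clear lid, 92 x 122 x 58 mm; bystander; origin: centre of its underside
- tape: roll of cream tape lying flat, 90 mm across, 19 mm high; bystander; origin: centre of its underside
- marker: black felt marker lying flat, 130 mm long, 13 mm thick; bystander; origin: under its middle

How it is judged:
By the outcome, as a careful person would: the job done as asked, in the order asked, and still so for the second after the job is handed in, while the arm keeps its last pose, push and grip.
It also fails if it takes over 51 s, if anything falls off the work surface, if the arm or the gripper's body presses on something with over 40 N, if the wrist force passes 120 N, or if a joint passes its speed limit or range.

## Working session

There is one attempt and no reset: what is moved stays moved. The work goes in short steps, each a Python script; the robot and the scene stay as the last script left them, time stands still between calls to the robot, and variables do not carry over. Pictures are saved under pics/ and viewed, at most 10 in all, crops included, and the job is handed in when it is done.

```bash
mkdir -p pics; ls
python3 - <<'E'
from cell import *
import cv2
for n in("scene","side"):
    c=read_camera(n); cv2.imwrite(f"pics/{n}0.png",c["color"][:,:,::-1]); R=cv2.Rodrigues(c["rvec"])[0]
    print(n,-R.T@c["tvec"].ravel(),R[2],c["intrinsics"][0])
print(read_state())
E
```

```text
pics
scene [-0.01608171  0.34805428  0.70090414] [ 0.64341547 -0.40719202 -0.64823699] [479.37828284   0.         317.22538188]
side [0.09914536 0.65001097 0.55477208] [ 0.49867353 -0.71828957 -0.48516471] [569.63280568   0.         324.80578973]
{'time_s': 0.1, 'joints': array([ 1.22650959,  0.50825725, -0.23751854,  1.50102386,  0.12569014,
        1.1489183 , -0.1548045 ]), 'qd': array([-0.00029548, -0.00201395,  0.00041748, -0.0022631 ,  0.00133678,
        0.00046635,  0.00049504]), 'joint_efforts': array([-5.53664038e-03, -6.21834397e+01, -2.19449401e+00, -2.50204986e+01,
        1.25653276e-02,  7.84026983e-03, -4.04084949e-05]), 'ee_pos': array([ 0.2714662 , -0.56246354,  0.23051711]), 'tcp_rot': array([-3.13997248e+00,  2.80458926e-05,  4.49777579e-01]), 'force': array([0.59546889, 0.21331821, 0.1197321 ]), 'moment': array([ 0.07191213,  0.00424609, -0.03074685]), 'grip_force': 0.0, 'gripper_width': 1.0024096689089916}
```

View pics/scene0.png

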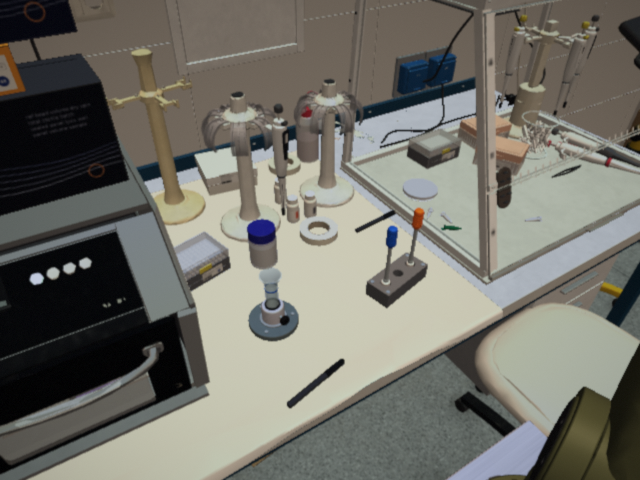

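View pics/side0.png

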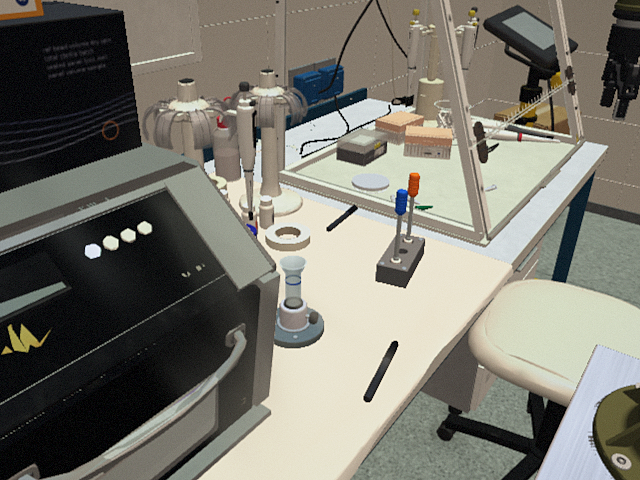

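The scene view shows the blue handle at (391,237), the orange one at (417,218), the grinder's mouth near (271,273) and its base at (273,320). In the side view, the blue handle is at (401,201), the mouth at (293,261) and the blue ring at about (293,281).

```bash
cat > h.py <<'E'
from cell import *
import cv2, numpy as np
def cam(n):
    c=read_camera(n); c["R"]=cv2.Rodrigues(c["rvec"])[0]; c["C"]=-c["R"].T@np.ravel(c["tvec"]); c["hsv"]=cv2.cvtColor(c["color"],cv2.COLOR_RGB2HSV); return c
def ray(c,uv):
    d=c["R"].T@np.linalg.inv(c["intrinsics"])@np.array([*uv,1.]); return d/np.linalg.norm(d)
def plane(c,uv,z):
    d=ray(c,uv); return c["C"]+d*(z-c["C"][2])/d[2]
def tri(c1,p1,c2,p2):
    A=np.zeros((3,3));b=np.zeros(3);L=[]
    for c,p in((c1,p1),(c2,p2)):
        d=ray(c,p);M=np.eye(3)-np.outer(d,d);A+=M;b+=M@c["C"];L.append((M,c["C"]))
    x=np.linalg.solve(A,b); return x,[np.linalg.norm(M@(x-C)) for M,C in L]
def proj(c,X): return cv2.projectPoints(np.array(X,float).reshape(-1,1,3),c["rvec"],c["tvec"],c["intrinsics"],None)[0].reshape(-1,2)
def comps(c,lo,hi,roi,amin=8):
    u0,v0,u1,v1=roi; m=cv2.inRange(c["hsv"],np.array(lo),np.array(hi)); k=np.zeros_like(m); k[v0:v1,u0:u1]=m[v0:v1,u0:u1]
    n,_,s,ce=cv2.connectedComponentsWithStats(k); return [(s[i].tolist(),ce[i].round(1)) for i in range(1,n) if s[i][4]>=amin]
E
python3 - <<'E'
from h import *
a,b=cam("scene"),cam("side")
ra,rb=(375,215,405,255),(385,180,412,220)
B=((100,120,50),(130,255,255)); O=((3,150,80),(18,255,255))
ba,bb=comps(a,*B,ra),comps(b,*B,rb); print(ba,bb); print(tri(a,ba[0][1],b,bb[0][1]))
oa,ob=comps(a,*O,(405,200,430,235)),comps(b,*O,(400,165,425,200)); print(oa,ob); print(tri(a,oa[0][1],b,ob[0][1]))
print(comps(a,(95,80,30),(130,255,255),(255,265,290,315),3),comps(b,(95,80,30),(130,255,255),(278,255,310,310),3))
ims=[]
for c,(u,v) in((a,(240,255)),(b,(260,245))):
    ims.append(cv2.resize(c["color"][v:v+100,u:u+66,::-1],None,fx=6,fy=6,interpolation=cv2.INTER_NEAREST))
cv2.imwrite("pics/g.png",np.hstack(ims))
E
```

```text
[([387, 226, 10, 22, 179], array([391.5, 236.2]))] [([395, 189, 13, 26, 255], array([401. , 201.4]))]
(array([ 0.48973452, -0.13315714,  0.14998224]), [np.float64(0.0006148680529151543), np.float64(0.0006148680529150078)])
[([412, 208, 12, 21, 175], array([417.6, 218.2]))] [([408, 173, 12, 24, 222], array([413.4, 184.2]))]
(array([ 0.50715919, -0.21099515,  0.14977946]), [np.float64(0.0005892915707721701), np.float64(0.0005892915707721757)])
[([266, 290, 11, 3, 13], array([271.6, 291.5]))] [([286, 281, 15, 4, 21], array([294. , 283.2]))]
```

View pics/g.png

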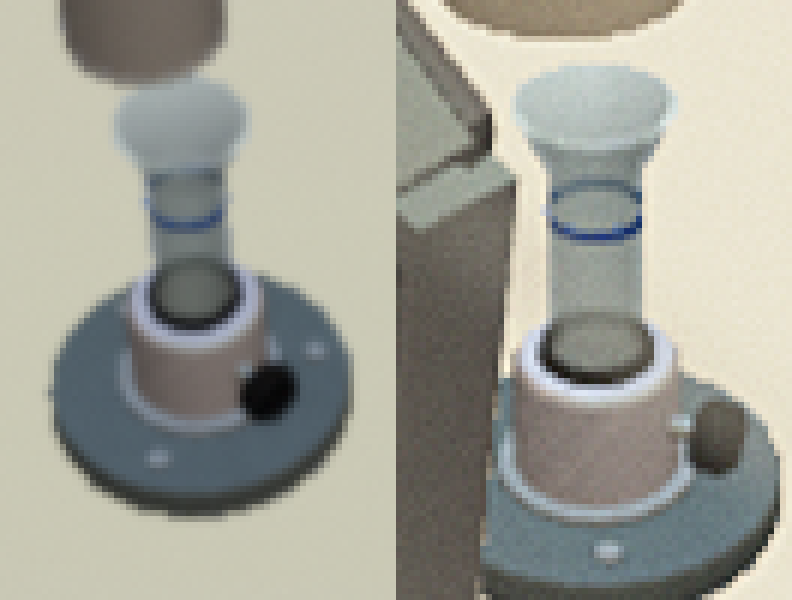

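The crop shows the ring ellipse centred at scene (271.2,288) and side (293.2,280). The thumbscrew points towards the camera and right. A hood strut foots near scene (490,275), so I'll locate it before moving.

Run:
```python
from h import *
np.set_printoptions(precision=4,suppress=True)
a,b=cam("scene"),cam("side")
print("ring",tri(a,(271.2,288),b,(293.2,280)))
print("mouth",tri(a,(240+182/6,255+122/6-1),b,(260+200/6,245+110/6)))
print("base top, scene", plane(a,(240+201/6,255+383/6),.014))
print("screw",tri(a,(240+268/6,255+392/6),b,(260+320/6,245+437/6)))
print("strut foot",tri(a,(488,276),b,(482,239)))
print("strut up",tri(a,(488,100),b,(462,140)), [plane(b,p,0) for p in((580,150),(275,172))])
for z in (0,.2,.4,.6): print(z,plane(a,(487,100),z),plane(a,(485,10),z))
print("instr top corner", plane(a,(188,310),.25),tri(a,(190,312),b,(275,275)))
p=[.4897,-.1332,.137]
for yaw in np.arange(-3,3.2,.4):
    q=inverse_kinematics(p,[np.pi,0,yaw]); print(round(yaw,2),q)
```

```text
ring (array([0.5428, 0.0913, 0.0889]), [np.float64(5.778166533627743e-05), np.float64(5.7781665336289624e-05)])
mouth (array([0.5451, 0.0892, 0.1176]), [np.float64(0.0017174171144344395), np.float64(0.0017174171144343814)])
base top, scene [0.5364 0.0944 0.014 ]
screw (array([0.5099, 0.0844, 0.0296]), [np.float64(1.8147778007603096e-05), np.float64(1.8147778007561015e-05)])
strut foot (array([ 0.4088, -0.3438,  0.0115]), [np.float64(0.000227697224614018), np.float64(0.000227697224614011)])
strut up (array([ 0.4983, -0.3397,  0.2784]), [np.float64(0.07630390709238578), np.float64(0.07630390709238591)]) [array([ 0.3919, -1.0433,  0.    ]), array([ 0.9728, -0.3804,  0.    ])]
0 [ 1.0611 -1.0457  0.    ] [ 1.92   -1.9531  0.    ]
0.2 [ 0.7537 -0.648   0.2   ] [ 1.3676 -1.2965  0.2   ]
0.4 [ 0.4463 -0.2503  0.4   ] [ 0.8151 -0.6398  0.4   ]
0.6 [0.139  0.1474 0.6   ] [0.2626 0.0168 0.6   ]
instr top corner [0.4158 0.2663 0.25  ] (array([0.4325, 0.2612, 0.2273]), [np.float64(0.00017166346606923075), np.float64(0.0001716634660692261)])
-3.0 [ 0.8282  0.5649 -0.9343  1.9325  0.5662  0.9316  
[... 244 characters left out ...]
0.7726 -2.6842]
-1.0 [ 0.2146  0.4286  0.004   1.94   -0.0024  0.7731 -2.3509]
-0.6 [ 0.282   0.4288 -0.0919  1.9391  0.0545  0.776  -2.0113]
-0.2 [ 0.363   0.4326 -0.2073  1.9381  0.1227  0.7828 -1.6837]
0.2 [ 0.4498  0.4413 -0.3323  1.937   0.1966  0.7943 -1.3621]
0.6 [ 0.508   0.4501 -0.4174  1.9363  0.2472  0.8048 -1.0158]
1.0 [ 0.5657  0.4614 -0.5031  1.9355  0.2986  0.8178 -0.6705]
1.4 [ 0.6223  0.4756 -0.5893  1.9349  0.3509  0.8336 -0.326 ]
1.8 [ 0.6773  0.4927 -0.6756  1.9342  0.4038  0.8524  0.0176]
2.2 [ 0.7301  0.513  -0.7617  1.9336  0.4572  0.8746  0.3604]
2.6 [ 0.763   0.528  -0.8173  1.9333  0.4921  0.891   0.723 ]
3.0 [ 0.8012  0.5483 -0.8846  1.9328  0.5346  0.9133  1.0772]
```

Run:
```python
from h import *
np.set_printoptions(precision=3,suppress=True)
a,b=cam("scene"),cam("side")
def strut(b0,b1,pts):
    n=np.cross(ray(b,b0),ray(b,b1))
    for p in pts:
        d=ray(a,p); print(p,a["C"]+d*(n@(b["C"]-a["C"]))/(n@d))
strut((482,239),(432,0),[(488,270),(488,150),(486,10)])
W=cam("wrist"); cv2.imwrite("pics/w0.png",W["color"][:,:,::-1]); print("wrist",W["C"],W["R"][2])
S=read_state()["joints"]
for p in([.27,-.45,.3],[.29,-.32,.3],[.33,-.2,.3],[.36,-.16,.3],[.43,-.133,.25]):
  for yaw in(.25,1.8):print(p,yaw,inverse_kinematics(p,[np.pi,0,yaw]))
```

```text
(488, 270) [ 0.414 -0.346  0.023]
(488, 150) [ 0.515 -0.379  0.245]
(486, 10) [ 0.613 -0.402  0.473]
wrist [ 0.345 -0.527  0.373] [-0.285 -0.136 -0.949]
[0.27, -0.45, 0.3] 0.25 [ 1.139  0.299 -0.213  1.643  0.067  1.207 -0.41 ]
[0.27, -0.45, 0.3] 1.8 [ 1.419  0.335 -0.614  1.64   0.202  1.232  0.992]
[0.29, -0.32, 0.3] 0.25 [ 1.006  0.149 -0.269  1.847  0.043  1.151 -0.598]
[0.29, -0.32, 0.3] 1.8 [ 1.314  0.172 -0.64   1.844  0.112  1.161  0.865]
[0.33, -0.2, 0.3] 0.25 [ 0.835  0.074 -0.383  1.936  0.03   1.137 -0.881]
[0.33, -0.2, 0.3] 1.8 [ 1.123  0.089 -0.702  1.933  0.063  1.141  0.625]
[0.36, -0.16, 0.3] 0.25 [ 0.756  0.09  -0.441  1.92   0.042  1.14  -1.022]
[0.36, -0.16, 0.3] 1.8 [ 1.023  0.109 -0.744  1.918  0.081  1.145  0.477]
[0.43, -0.133, 0.25] 0.25 [ 0.6    0.232 -0.444  1.9    0.115  1.034 -1.214]
[0.43, -0.133, 0.25] 1.8 [ 0.834  0.27  -0.756  1.898  0.212  1.055  0.219]
```

The strut leans away (+x) from its foot at (0.41,−0.34), so I'll pass on the robot side of it and approach the pestle from above, closing across the block's row.

Run:
```python
from h import *
np.set_printoptions(precision=4,suppress=True)
Y=1.79
for p,y in(([.29,-.34,.3],1.0),([.40,-.14,.29],Y),([.4897,-.1332,.255],Y)):
    move_pose(p,[np.pi,0,y]); s=read_state(); print(s["time_s"],s["ee_pos"],s["joints"])
a=cam("wrist"); cv2.imwrite("pics/w1.png",a["color"][:,:,::-1])
print(proj(a,[[.4897,-.1332,.172],[.4897,-.1332,.155],[.4897,-.1332,.133]]))
print(comps(a,(100,120,50),(130,255,255),(0,0,640,480),50))
```

```text
1.3833 [ 0.2897 -0.3415  0.2999] [ 1.1739  0.1838 -0.4396  1.8136  0.0853  1.1622  0.1331]
2.2917 [ 0.3996 -0.1419  0.2897] [ 0.8968  0.1775 -0.7326  1.8787  0.1309  1.1345  0.3311]
2.7667 [ 0.4895 -0.1348  0.2538] [ 0.7499  0.3671 -0.746   1.7596  0.2724  1.124   0.1336]
[[319.2563 251.6599]
 [319.3022 242.7916]
 [319.3536 232.8629]]
[([632, 50, 8, 48, 249], array([636.5,  74.2])), ([306, 233, 29, 27, 586], array([319.8, 246.1]))]
```

View pics/w1.png

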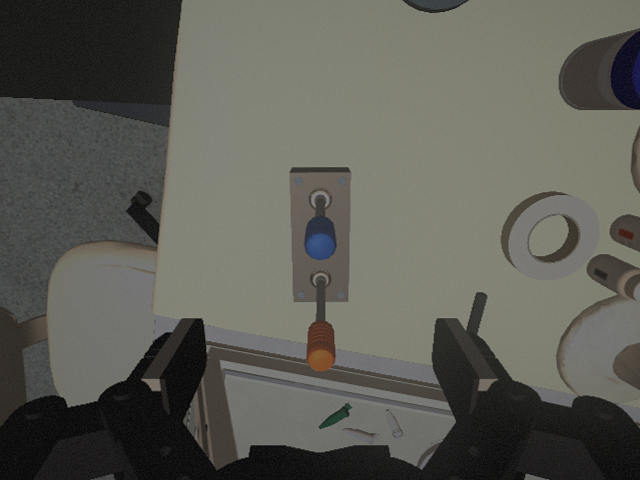

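The wrist view shows the blue handle at (320,246), within 3 px of my prediction. The block row runs vertically and the fingers straddle it horizontally. I'll descend and grasp.

Run:
```python
from h import *
np.set_printoptions(precision=4,suppress=True)
move_linear([.4897,-.1335,.135],feed=.12)
print(read_state()["ee_pos"])
gripper_close(30); s=read_state(); print(s["time_s"],s["gripper_width"],s["grip_force"],s["force"],s["ee_pos"])
move_linear([.4897,-.1335,.185],feed=.06); s=read_state(); print(s["time_s"],s["gripper_width"],s["grip_force"],s["force"],s["ee_pos"])
move_linear([.4897,-.1335,.29],feed=.15); s=read_state(); print(s["time_s"],s["gripper_width"],s["force"],s["ee_pos"],s["tcp_rot"])
a,b=cam("scene"),cam("side")
ims=[]
for c,n in((a,"sc"),(b,"si")):
    u,v=proj(c,[.4897,-.1335,.24])[0].astype(int); print(n,u,v,proj(c,[[.4897,-.1335,.308],[.4897,-.1335,.163]]))
    ims.append(cv2.resize(c["color"][v-60:v+100,u-60:u+60,::-1],None,fx=3.3,fy=3.3))
cv2.imwrite("pics/held.png",np.hstack(ims))
```

```text
[ 0.4902 -0.1336  0.1357]
4.575 0.2235813828902986 29.23333078622818 [-0.2257  0.5463  1.7242] [ 0.4898 -0.1335  0.1352]
5.5583 0.22303712878791063 29.278944432735443 [0.1214 0.3766 0.1823] [ 0.4894 -0.1335  0.1847]
6.4083 0.2265667704582894 [ 0.7402  0.4244 -0.6719] [ 0.4892 -0.1336  0.2891] [-3.1403 -0.0005  1.79  ]
sc 397 195 [[402.4211 160.4884]
 [392.5811 230.8711]]
si 405 149 [[409.4778 108.0289]
 [401.5444 193.9535]]
```

View pics/held.png

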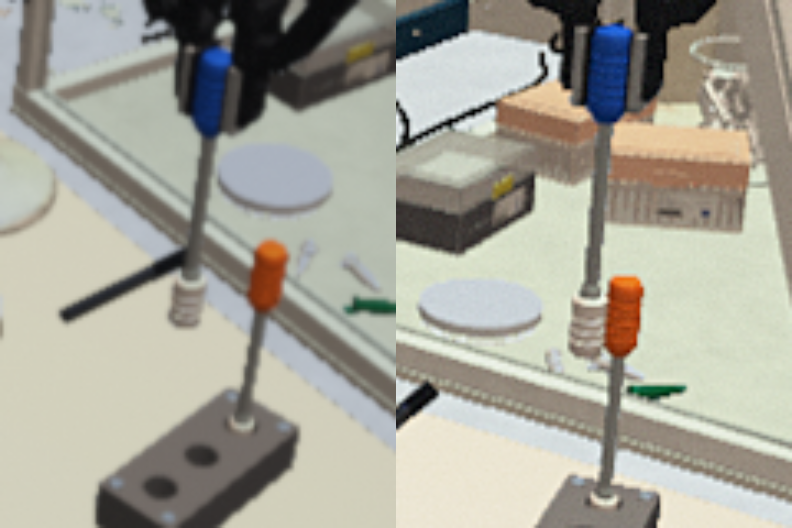

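The pestle is held upright with its head below, and the orange one is undisturbed. Camera and arm agree to about 0.5 mm at the handle. Next, carry it over the grinder and check alignment.

Run:
```python
from h import *
np.set_printoptions(precision=4,suppress=True)
move_pose([.5432,.0909,.285],[np.pi,0,1.0]); hold(.2)
s=read_state(); print(s["time_s"],s["gripper_width"],s["force"],s["moment"],s["ee_pos"],s["tcp_rot"])
a,b=cam("scene"),cam("side")
ims=[]
x,y,_=s["ee_pos"]
for c,(u,v) in((a,(225,215)),(b,(247,185))):
    print(proj(c,[[x,y,.302],[x,y,.158],[x,y,.122],[x,y,.092]])-[u,v])
    ims.append(cv2.resize(c["color"][v:v+120,u:u+80,::-1],None,fx=5,fy=5,interpolation=cv2.INTER_CUBIC))
    bl=comps(c,(100,120,50),(130,255,255),(u,v-80,u+80,v+120),3); print(bl)
cv2.imwrite("pics/over.png",np.hstack(ims))
```

```text
7.8083 0.2254953806016519 [ 0.082  -0.2615 -0.9955] [ 0.0442  0.0033 -0.0134] [0.5433 0.0896 0.2849] [3.1415 0.0004 0.9983]
[[ 39.4064 -27.6505]
 [ 44.766   43.7191]
 [ 45.9199  59.0844]
 [ 46.8336  71.2517]]
[([225, 144, 5, 3, 12], array([226.8, 144.8])), ([248, 220, 17, 24, 339], array([256.5, 231.5])), ([269, 221, 6, 20, 90], array([271.3, 230.4])), ([273, 291, 3, 2, 3], array([274. , 291.7]))]
[[ 45.3634 -42.2179]
 [ 46.2404  53.8358]
 [ 46.4366  75.3348]
 [ 46.594   92.5746]]
[([318, 105, 4, 2, 4], array([319.5, 105.2])), ([256, 127, 2, 2, 3], array([256.7, 127.7])), ([283, 128, 11, 34, 126], array([285.2, 144.3])), ([247, 224, 10, 12, 46], array([252.3, 228.9])), ([290, 281, 11, 4, 15], array([295.8, 283.3]))]
```

View pics/over.png

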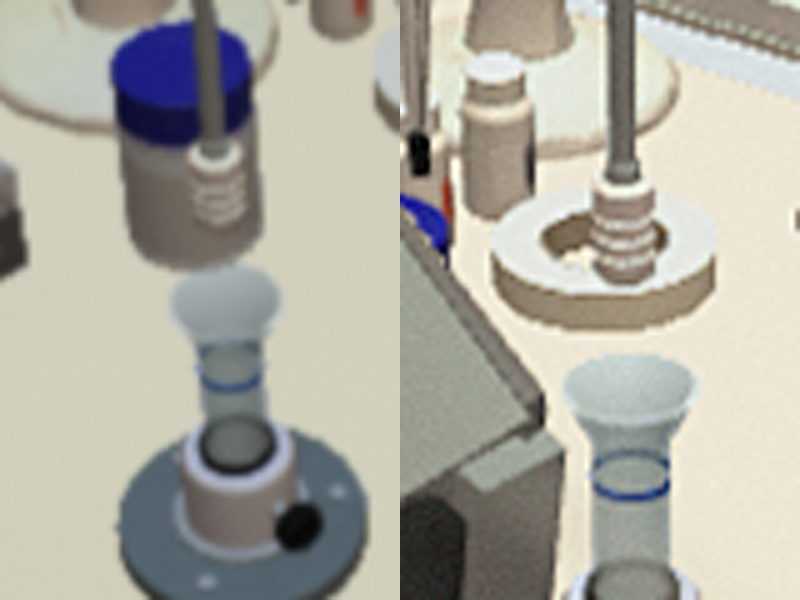

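Over the grinder, the foot is at scene (43.4,43.6) and side (44.8,54.5) in crop pixels. The ring centres are (46.2,73.6) and (46,95), and the mouth centres (45.2,59.5) and (46,77.6). I'll compare these by triangulation.

Run:
```python
from h import *
np.set_printoptions(precision=4,suppress=True)
a,b=cam("scene"),cam("side")
A=np.array([225,215]);B=np.array([247,185])
for n,p,q in(("foot",(43.4,43.0),(44.8,54.)),("headtop",(42.8,31.5),(44.6,36.8)),("ring",(46.2,73.6),(46,95)),("mouth",(45.2,59.5),(46,77.6))):
    print(n,*tri(a,A+p,b,B+q))
# shaft centreline columns by darkness in both views -> tilt
for c,o in((a,A),(b,B)):
    g=cv2.cvtColor(c["color"],cv2.COLOR_RGB2GRAY)
    for r in (2,8,14,20): print(r,g[o[1]+r,o[0]+34:o[0]+54].tolist())
```

```text
foot [0.5453 0.0909 0.1581] [np.float64(0.0005212273100450581), np.float64(0.0005212273100450252)]
headtop [0.5446 0.091  0.1854] [np.float64(0.0003373793219307279), np.float64(0.00033737932193066383)]
ring [0.5423 0.0918 0.0888] [np.float64(0.0005221998839631167), np.float64(0.0005221998839630673)]
mouth [0.5446 0.09   0.1188] [np.float64(0.0010563549536243182), np.float64(0.0010563549536244325)]
2 [179, 188, 187, 167, 100, 80, 84, 92, 133, 190, 194, 195, 197, 196, 196, 196, 195, 194, 193, 189]
8 [42, 43, 45, 46, 55, 74, 83, 85, 82, 63, 44, 40, 42, 61, 113, 171, 195, 194, 189, 170]
14 [42, 42, 40, 43, 50, 65, 78, 86, 86, 75, 49, 43, 45, 45, 41, 48, 90, 134, 145, 175]
20 [44, 44, 44, 47, 46, 57, 74, 83, 85, 76, 48, 25, 20, 23, 26, 35, 102, 181, 204, 205]
2 [218, 213, 203, 218, 221, 226, 237, 144, 84, 98, 106, 97, 119, 180, 194, 142, 110, 120, 114, 124]
8 [178, 230, 233, 230, 224, 226, 239, 148, 84, 99, 109, 97, 111, 214, 231, 226, 223, 222, 223, 222]
14 [231, 229, 228, 231, 230, 230, 245, 154, 77, 97, 104, 101, 89, 223, 238, 233, 229, 231, 231, 226]
20 [232, 230, 229, 229, 229, 228, 239, 169, 92, 93, 109, 100, 82, 219, 234, 225, 221, 216, 196, 174]
```

The foot is within about 2 mm of the tube axis, well inside the funnel. I'll descend slowly with a low force stop.

```bash
cat >> h.py <<'E'
def st(t=""):
    s=read_state(); print(t,round(s["time_s"],2),"p",s["ee_pos"],"F",s["force"],"M",s["moment"],"w",round(s["gripper_width"],4)); return s
E
python3 - <<'E'
from h import *
np.set_printoptions(precision=4,suppress=True)
x,y=.5428,.0905
move_linear([x,y,.250],feed=.06); hold(.2); st("pre")
for z in(.236,.224,.21):
    h=move_linear([x,y,z],feed=.025,until_force=3); st(f"{z} {h}")
    if h: hold(.2); st(); break
E
```

```text
pre 8.94 p [0.543  0.0906 0.2504] F [ 0.033  -0.7212 -1.0133] M [-0.0399  0.0934 -0.0013] w 0.2258
0.236 False 9.65 p [0.5429 0.0905 0.236 ] F [ 0.0146  0.7113 -0.1925] M [-0.0026  0.0006 -0.0302] w 0.2285
0.224 True 10.0 p [0.5419 0.0905 0.2288] F [ 0.267   1.5938 -0.0509] M [0.0779 0.0539 0.0001] w 0.2237
 10.2 p [0.5421 0.0905 0.2292] F [-0.4963  0.6862 -0.9231] M [ 0.162   0.3694 -0.0161] w 0.2234
```

```bash
cat >> h.py <<'E'
def av(t="",n=10):
    S=[]
    for _ in range(n): hold(.02); s=read_state(); S.append(np.r_[s["ee_pos"],s["force"],s["moment"]])
    m=np.mean(S,0); print(t,round(s["time_s"],2),"p",m[:3],"F",m[3:6],"M",m[6:],"w",round(s["gripper_width"],4)); return m
E
python3 - <<'E'
from h import *
np.set_printoptions(precision=4,suppress=True)
av("now")
x,y,z=.5420,.0905,.2295
for dx,dy in((-.001,0),(-.001,.0005)):
    move_linear([x+dx,y+dy,z],feed=.02); av(f"{dx,dy}")
E
```

```text
now 10.37 p [0.5422 0.0906 0.2293] F [-1.3547  0.277  -0.8364] M [0.1248 0.3709 0.0186] w 0.2239
(-0.001, 0) 10.78 p [0.5412 0.0904 0.2296] F [-0.0309  0.1224 -0.7713] M [-0.0059 -0.0075  0.0075] w 0.2218
(-0.001, 0.0005) 11.2 p [0.541  0.091  0.2295] F [ 0.0773  0.0837 -0.5539] M [0.0128 0.008  0.011 ] w 0.2274
```

Lateral moment nulls at (0.541, 0.0907). I'll continue downward in steps with moment-based centring.

Run:
```python
from h import *
np.set_printoptions(precision=4,suppress=True)
x,y,z=.5410,.0908,.2295
for i in range(14):
    t=max(z-.010,.140)
    h=move_linear([x,y,t],feed=.03,until_force=4)
    m=av(f"{h}",5); z=m[2]
    if h and z<.153: break
    if h and abs(m[5]+.7)>2.5 and z>.16: print("vertical"); 
    dx,dy=np.clip([-.002*m[7],.002*m[6]],-.0008,.0008) if np.hypot(m[6],m[7])>.06 else (0,0)
    if dx or dy:
        x+=dx;y+=dy; move_linear([x,y,z],feed=.02); print("shift",dx,dy)
    if m[5]>8: break
st()
```

```text
False 11.77 p [0.541  0.0908 0.2194] F [-0.0953 -0.1515 -0.2648] M [0.0274 0.0176 0.0209] w 0.2282
False 12.33 p [0.541  0.0908 0.2094] F [-0.1373  0.2943 -0.6385] M [ 0.0104 -0.0091  0.0129] w 0.2253
False 12.9 p [0.541  0.0908 0.1994] F [-0.1152 -0.0516 -0.4282] M [0.0048 0.0085 0.0062] w 0.2309
False 13.47 p [0.541  0.0908 0.1893] F [ 0.4286 -0.1497 -0.6012] M [ 0.0281  0.0081 -0.0028] w 0.228
False 14.03 p [0.541  0.0908 0.1793] F [-0.1202 -0.1583 -0.6597] M [-0.0075 -0.0076  0.0002] w 0.2221
False 14.6 p [0.541  0.0908 0.1692] F [ 0.3417  0.136  -0.3382] M [0.0044 0.0031 0.0161] w 0.2252
False 15.17 p [0.541  0.0908 0.1592] F [-0.3047 -0.0109 -0.9193] M [-0.0182 -0.0113 -0.008 ] w 0.224
False 15.73 p [0.541  0.0908 0.1491] F [-0.1078 -0.2322 -0.2877] M [ 0.0075 -0.0095 -0.0121] w 0.2264
True 16.04 p [0.5415 0.0911 0.1472] F [-0.4593 -0.436   6.2809] M [-0.0297  0.1754  0.0079] w 0.226
 16.04 p [0.5415 0.0911 0.1472] F [-0.1387 -0.9213  6.6435] M [-0.0403  0.1794  0.0196] w 0.226
```

The head rests on the bottom: contact at TCP z 0.1472, exactly as expected, with no jamming. Now draw it up 40 mm.

Run:
```python
from h import *
np.set_printoptions(precision=4,suppress=True)
hold(.4); st("rest")
x,y=.5410,.0908
for z in(.152,.165,.180,.1871):
    move_linear([x,y,z],feed=.025); m=av("",5)
hold(.3); m=av("end")
a,b=cam("scene"),cam("side")
ims=[cv2.resize(c["color"][v:v+100,u:u+66,::-1],None,fx=6,fy=6,interpolation=cv2.INTER_CUBIC) for c,(u,v) in((a,(240,255)),(b,(260,245)))]
cv2.imwrite("pics/fin.png",np.hstack(ims))
```

```text
rest 16.44 p [0.5415 0.0911 0.1472] F [-0.5053 -0.6408  5.159 ] M [-0.0393  0.1571  0.019 ] w 0.2239
 16.9 p [0.541  0.0907 0.1519] F [ 0.0552 -0.4402 -0.6989] M [-0.026  -0.0088 -0.0027] w 0.2259
 17.65 p [0.5409 0.0907 0.1649] F [ 0.1334  0.2977 -0.4793] M [ 0.0051  0.018  -0.0079] w 0.2235
 18.48 p [0.5409 0.0907 0.1799] F [-0.3795 -0.448  -0.6765] M [-0.0304 -0.003   0.0361] w 0.2277
 19.0 p [0.541  0.0908 0.1872] F [-0.3221  0.1724 -0.8697] M [-0.0049 -0.0277 -0.013 ] w 0.2249
end 19.47 p [0.541  0.0908 0.187 ] F [ 0.1157 -0.0603 -0.5161] M [ 0.0049 -0.0063 -0.0061] w 0.2253
```

View pics/fin.png

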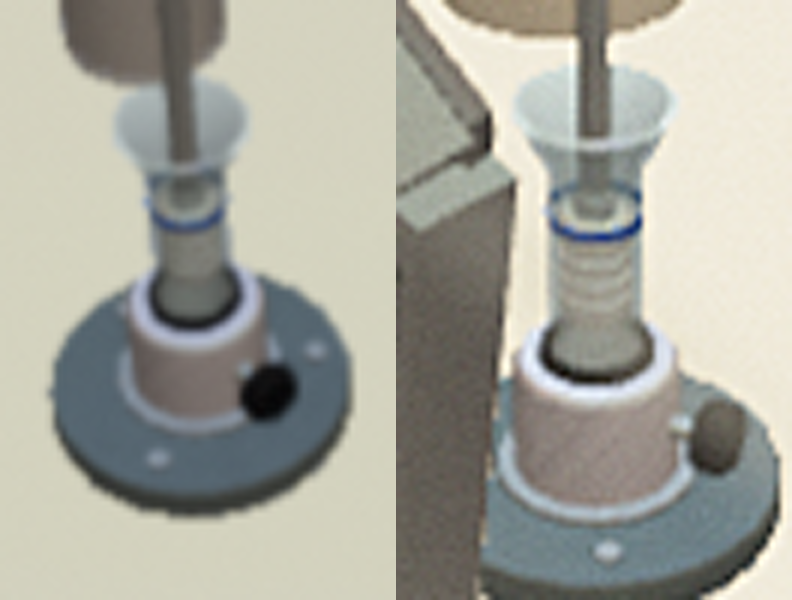

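The head's top edge is level with the blue ring in both views (scene about (187,205), side about (595,212) in the crop). The grinder hasn't moved and there is no side load, so I'm handing in.

```bash
python3 -c "
from cell import *
print(sign_off())"
```

```text
the job is handed in; nothing more can be done
None
```

The blue pestle was lowered to the floor of the bore without jamming, then drawn straight up 40 mm. It is held there with its head's top edge level with the blue ring, the grinder stayed where it was, and the job was handed in at about 19.5 s.

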